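Snap the lid back on the open jar

TASK

One jar in the wooden rack, the one full of blue glass pebbles, has been left open. Pick up its blue snap lid from the bench, slip it squarely down over the jar's neck and press until it snaps over the bead and sits fully home. Do not let off then: finish while still pressing the lid firmly down on the jar, with about a kilogram of push or more, the jar upright in its well; leave the two closed jars, the dropper bottle and the mixing cup where they stand.

Things in the scene. Friction and masses are not known exactly. Their poses are not given: they have to be found in the camera images.
- lid: blue round snap lid, 59 mm across, 21 mm high, 22 g, lying crown up on the bench at the robot's right or left of the rack. Origin: centre of its open underside, z up through the crown. Its rigid straight skirt is what to grip. At the skirt's foot an inward lip, 3 mm high, leaves an opening 48 mm across; above it 54 mm inside. Inner depth, foot to crown, 18 mm. Any turn about its axis will do
- jar: open white plastic jar full of blue glass pebbles, about 0.19 kg, loose (1.5 mm play all round) in one of the three wells of the rack. Body 52 mm across and 46 mm high, then a neck 46 mm across and 20 mm high with a snap bead round it; whole height 66 mm. Origin: centre of its underside, z up
- jar_rim (a point): centre of the open jar's mouth at rim height (66 mm above the jar's underside, about 78 mm above the bench), z up. The lid is fully home, crown on the rim, when its origin lies 18 mm below this point; the skirt's foot is then 26 mm above the rack's top
- rack: wooden jar rack fixed to the bench, 85 x 290 mm, 34 mm high. Origin: centre of its underside; y runs along the row of three wells, which lie at -95, 0 and +95 mm; the wells are 22 mm deep and 55 mm across
- jar_teal: closed white jar with a teal lid, 59 mm across, 69 mm high, loose in another well of the rack. Origin: centre of its underside. To be left alone
- jar_amber: closed white jar with an amber lid, 59 mm across, 69 mm high, loose in another well of the rack. Origin: centre of its underside. To be left alone
- dropper: small teal bottle with a white cap, 33 mm across, 77 mm high, on the bench on the other side of the rack from the lid. Origin: centre of its underside. To be left alone
- cup: clear measuring cup, 79 mm across the rim, 95 mm high, with two wooden stirring sticks leaning out to 138 mm high, on the far part of the bench at the robot's right. Origin: centre of its underside. To be left alone
- jar_bead (a point): centre of the neck at the middle of the snap bead, 10 mm below the rim: six springy segments, 3 mm proud of the neck. The lid slides on freely (1 mm clearance all round) for 7 mm until its lip meets the bead; over the next 3 mm the push rises to roughly 12 to 20 N, then drops suddenly, and the lid goes home with little force
Not all that is in view belongs to the job. There is more than one size of the lid; the one meant has the size given above. Leave any red look-alike of the jar alone.

How it is judged:
By the outcome, as a careful person would: the job done as asked, in the order asked, and still so for the second after the job is handed in, while the arm keeps its last pose, push and grip.
It also fails if it takes over 43 s, if anything falls off the work surface, if the arm or the gripper's body presses on something with over 40 N, if the wrist force passes 120 N, or if a joint passes its speed limit or range.

ROBOT

A 6-joint arm with a two-finger parallel gripper is mounted at the origin on the work surface. World frame = base frame: x ahead of the robot, y to its left, z up, the work surface at z = 0. Lengths are in m, angles in rad, forces in N, time in s.
With the tool pointing down it reaches from about 0.275 to 0.825 m from the base axis. Payload 4.9 kg.
Tool frame: the origin (TCP) lies at the very end of the fingers, on their centre line; the grasp point (between the pads) lies 19 mm behind it; z points along the fingers, y is the direction in which the jaws open and shut (so a half turn about z gives the same grasp; the last joint's range is limited). The gripper opens to 85 mm and grips with 20 to 120 N. Pads are 22 mm wide; open, the fingers measure 114 mm over their backs; the gripper's body (76 mm by 85 mm) begins 54 mm behind the grasp point. The pads swing forward as they close: fully open they stand 13 mm farther back than shut.
Start: joints at [1.161, 0.326, -0.193, 1.052, 0, 1.437], TCP at [0.15, 0.529, 0.231] pointing down, gripper open.
Joint ranges: [-2.65, 2.65], [-0.97, 1.79], [-1.3, 1.35], [-1.93, 2.1], [-1.47, 1.37], [-3.14, 3.14]. Speed limits (rad/s): [2.57, 2.57, 3.14, 3.14, 3.14, 3.14].

INTERFACE

Orientations are given as a unit quaternion [x, y, z, w].
In Python, from cell import env, optics, close_job gives the robot as it stands.
- The arm moves only by the tool play_rows, never from a script. Its argument "targets" is a list of rows, each a list of 3 entries, a list of its own where there are three numbers: the shift along the tool's x, y, z in m, then the turn, a rotation vector about the tool's x, y, z in rad, then the closure, from 0 (fully open) to 1 (shut). In form: [[[x, y, z], [ax, ay, az], fingers], ...]. A call has 1 to 12 rows; each row is the pose to reach, as a shift and turn from the pose commanded when the call began, along the tool's axes at that moment; what a row does not reach only later rows make up. A row lasts 1/8 s, in which the tool goes at most 62.5 mm and 10.7 degrees, less where a joint would pass 70% of its speed; a pose out of reach is approached as far as the arm can. A call with a gripper value outside its range is refused whole. The fingers move at their own pace and stop on an object; the grip force is fixed at half the most. Time passes only in rows, so rows that repeat a pose let the fingers close. It gives the time, the measured TCP pose, the force and the opening at its end, in the units of the state.
- env.sense(): the state, without advancing time (a new reading comes with each control period).
- optics.grab_frame(name): name is "scene" or "top"; returns a dict with "frame" (480x640x3 uint8, red, green, blue), "range_z" (480x640 float32, m along the optical axis (not along the pixel's ray), 0 where there is no reading), "fx", "fy", "cx", "cy" (pixels), "world_from_camera" (4x4, takes a point from camera to world coordinates). Camera axes: x right, y down, z forward; pixel columns grow to the right and rows downward; lengths in m; the calibration is good to about 2 mm. A picture is of the moment at which its call begins.
- close_job(): hands the job in, once; it reports no verdict.
The state is a dict: "time": time; "qpos": joint angles; "qvel": joint speeds; "joint_torque": joint torques, N m; "ee_pos": TCP position; "ee_rot": TCP orientation; "contact_force": force on the tool from outside, world axes, zero at the start; "wrist_torque": the same for the moment, N m; "grip_width": finger opening in m.
Only numpy, scipy, OpenCV 4.12 (cv2) and the standard library are available. Lean on these libraries where they do the work, as an engineer would, in place of code of your own. Each camera call takes 0.05 s, during which the arm holds its last target. There are 200 camera calls.

## Working session

There is one attempt and no reset: what is moved stays moved. The work goes in short steps, Python scripts to look and compute and a tool call to move; the robot and the scene stay as the last step left them, time stands still between calls to the robot, and variables do not carry over. Pictures are saved under pics/ and viewed, about 8 in all and at most 12, crops included, and the job is handed in when it is done.

Besides the shell and the picture viewer there is one more tool, called after "Emit:" as a command line: name --argument value ..., lists and objects as JSON in quotes. play_rows: Moves the arm, as the interface text tells. Its arguments: {"type":"object","properties":{"targets":{"type":"array"}},"required":["targets"]}

```bash
mkdir -p pics; ls; cat > h.py <<'E'
import numpy as np, cv2
from cell import env, optics, close_job
def grab(n):
    d=optics.grab_frame(n); np.savez('%s.npz'%n,**d); return d
def load(n): return dict(np.load('%s.npz'%n))
def save(n,rgb): cv2.imwrite('pics/'+n,rgb[...,::-1])
def onplane(d,u,v,z):
    T=d['world_from_camera']; r=T[:3,:3]@np.array([(u-d['cx'])/d['fx'],(v-d['cy'])/d['fy'],1]); o=T[:3,3]
    return o+r*(z-o[2])/r[2]
def cloud(d):
    T=d['world_from_camera']; v,u=np.mgrid[:480,:640]; z=d['range_z']
    p=np.stack([(u-d['cx'])/d['fx']*z,(v-d['cy'])/d['fy']*z,z],-1)
    return p@T[:3,:3].T+T[:3,3]
E
python3 - <<'E'
from h import *
for n in('scene','top'):
    d=grab(n); save(n+'0.png',d['frame']); print(n,d['world_from_camera'].round(3).tolist(),d['fx'])
print(env.sense())
E
```

```text
pics
scene [[-0.004, 0.783, -0.622, 1.154], [1.0, 0.013, 0.01, 0.001], [0.016, -0.622, -0.783, 0.771], [0.0, 0.0, 0.0, 1.0]] 458.5881396890524
top [[0.025, -0.991, 0.131, 0.486], [-1.0, -0.025, 0.007, -0.002], [-0.004, -0.131, -0.991, 0.942], [0.0, 0.0, 0.0, 1.0]] 499.14432272972425
{'time': 0.1, 'qpos': array([ 1.16081201e+00,  3.26907026e-01, -1.93501303e-01,  1.05194854e+00,
        1.61685250e-06,  1.43659885e+00]), 'qvel': array([ 0.00037988, -0.00202393,  0.00188359,  0.00215671,  0.00151904,
        0.00101962]), 'joint_torque': array([ 1.04164901e-03, -4.44238830e+01,  2.63038909e+01,  7.86584511e-03,
       -7.75655099e-05, -3.80266112e-07]), 'ee_pos': array([0.14954867, 0.52874636, 0.2305532 ]), 'ee_rot': array([ 1.37456795e-01,  9.90507456e-01, -7.51349515e-04, -2.10473698e-04]), 'contact_force': array([ 0.02569883, -0.2195786 , -0.33392129]), 'wrist_torque': array([-0.00890243,  0.00765174,  0.00376572]), 'grip_width': 0.08551741078526753}
```

View pics/top0.png

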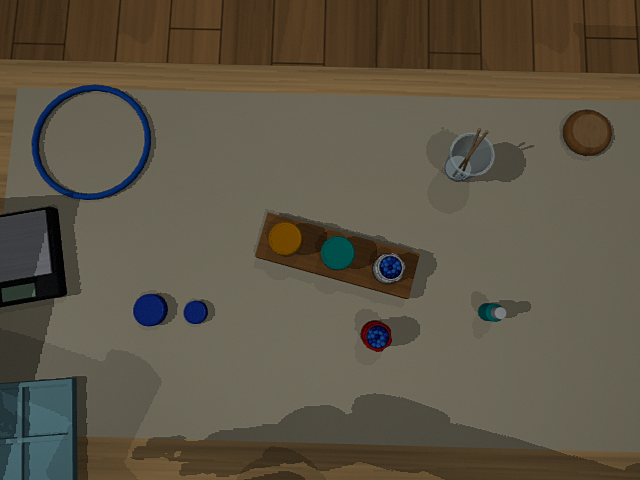

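View pics/scene0.png

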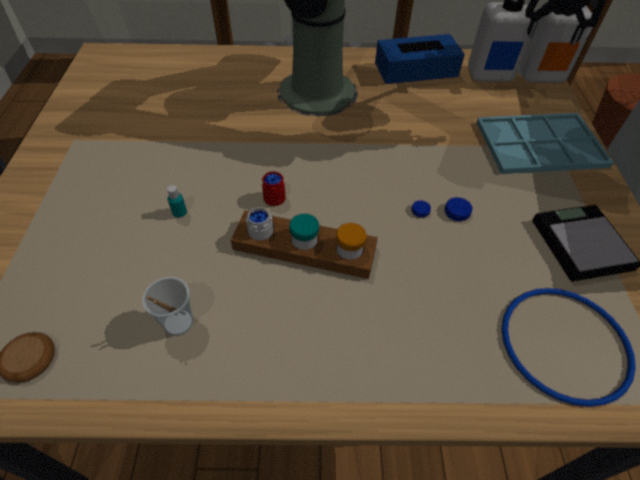

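The top view shows two blue lids at (150,310), large, and (196,312), small. The open white jar with blue pebbles is at (389,267), and the red look-alike is at (376,336). The scene view shows the same lids at (458,209) and (421,209), and the jar at (260,223). Next I measure sizes to choose between the lids.

```bash
python3 - <<'E'
from h import *
d=load('top'); f=d['frame']; hsv=cv2.cvtColor(f,cv2.COLOR_RGB2HSV); P=cloud(d)
def comp(m,name,z):
    n,l,s,c=cv2.connectedComponentsWithStats(m.astype(np.uint8))
    for i in range(1,n):
        if s[i,4]<150: continue
        x,y,w,h=s[i,:4]
        pts=np.argwhere(l==i)[:,::-1].astype(np.float32)
        (cx,cy),r=cv2.minEnclosingCircle(pts)
        c0=onplane(d,cx,cy,z); e=onplane(d,x-.5,cy,z)-onplane(d,x+w-.5,cy,z); e2=onplane(d,cx,y-.5,z)-onplane(d,cx,y+h-.5,z)
        print(name,(round(cx),round(cy)),c0.round(4),'w',np.linalg.norm(e).round(4),np.linalg.norm(e2).round(4),'z',np.median(P[l==i][:,2]).round(4),'R',np.linalg.norm(c0[:2]).round(3))
H,S,V=cv2.split(hsv)
comp((H>110)&(H<130)&(S>180)&(V>60),'blue',.021)
comp((H>80)&(H<95)&(S>150)&(V>70),'teal',.081)
comp((H>12)&(H<25)&(S>230)&(V>120),'amber',.081)
comp((S<60)&(V>140),'white',.078)
# height-based
hs=P[...,2]; m=(hs>.055)&(hs<.1)
comp(m,'tall',.08)
c=cv2.resize(f[230:360,120:420],None,fx=2.6,fy=2.6,interpolation=cv2.INTER_CUBIC); save('crop1.png',c)
E
```

```text
blue (149, 310) [0.4602 0.3187 0.021 ] w 0.0549 0.0579 z 0.0189 R 0.56
blue (195, 312) [0.4579 0.2352 0.021 ] w 0.0402 0.0415 z 0.0132 R 0.515
teal (337, 253) [ 0.567  -0.0208  0.081 ] w 0.0571 0.0556 z 0.0791 R 0.567
tall (470, 156) [ 0.746  -0.2536  0.08  ] w 0.0816 0.0824 z 0.0865 R 0.788
tall (285, 238) [0.5902 0.07   0.08  ] w 0.0609 0.0596 z 0.0788 R 0.594
tall (337, 253) [ 0.5675 -0.0214  0.08  ] w 0.0589 0.0591 z 0.0789 R 0.568
tall (390, 267) [ 0.5446 -0.1121  0.08  ] w 0.0517 0.0517 z 0.0713 R 0.556
tall (498, 312) [ 0.472  -0.2973  0.08  ] w 0.0255 0.0202 z 0.0749 R 0.558
tall (377, 336) [ 0.4271 -0.092   0.08  ] w 0.0491 0.0516 z 0.0597 R 0.437
```

View pics/crop1.png

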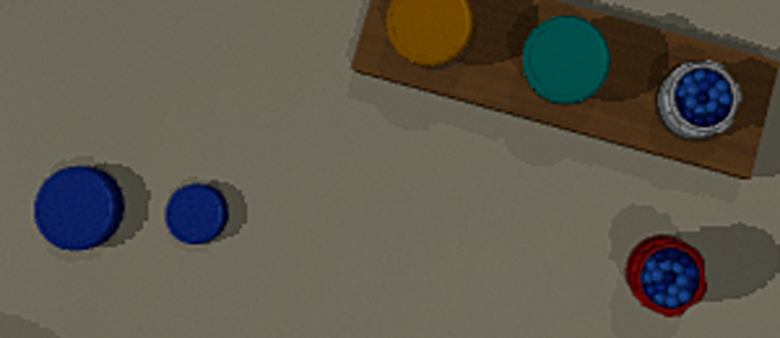

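The large lid, crop (78,208) and image (149,310), measures about 57 mm across and 20 mm high, so it is the 59 mm lid. The small one is 41 mm, a decoy. The dropper is on the opposite side of the rack, which fits. Next I cross-check the lid and rim using both cameras' depth.

```bash
cat >> h.py <<'E'
def fitc(p):
    A=np.c_[2*p,np.ones(len(p))]; s=np.linalg.lstsq(A,(p**2).sum(1),rcond=None)[0]
    return s[:2].round(4),np.sqrt(s[2]+s[0]**2+s[1]**2).round(4)
def top(d,c,zlo,zhi,R=.04):
    P=cloud(d).reshape(-1,3); ok=(d['range_z'].ravel()>0)&(P[:,2]>zlo)&(P[:,2]<zhi)&(np.hypot(*(P[:,:2]-c).T)<R)
    q=P[ok]; h=cv2.convexHull(q[:,:2].astype(np.float32))[:,0]
    return len(q),np.median(q[:,2]).round(4),np.percentile(q[:,2],95).round(4),'hull',fitc(h.astype(float)),'mec',cv2.minEnclosingCircle(h)
E
python3 - <<'E'
from h import *
for n in('top','scene'):
    d=load(n); print(n)
    print('lid',top(d,[.46,.319],.015,.03)); print('rim',top(d,[.545,-.112],.072,.09))
    print('teal',top(d,[.567,-.021],.074,.09)); print('amber',top(d,[.59,.07],.074,.09))
E
```

```text
top
lid (809, np.float64(0.0188), np.float64(0.0217), 'hull', (array([0.4599, 0.3203]), np.float64(0.0293)), 'mec', ((0.46032318472862244, 0.32025963068008423), 0.030220262706279755))
rim (283, np.float64(0.0738), np.float64(0.0781), 'hull', (array([ 0.5451, -0.1134]), np.float64(0.0228)), 'mec', ((0.5463777780532837, -0.11246895790100098), 0.02494729869067669))
teal (899, np.float64(0.0789), np.float64(0.0814), 'hull', (array([ 0.5681, -0.0216]), np.float64(0.0292)), 'mec', ((0.5682722330093384, -0.021623095497488976), 0.029832128435373306))
amber (884, np.float64(0.0788), np.float64(0.0813), 'hull', (array([0.5913, 0.0706]), np.float64(0.0293)), 'mec', ((0.591256320476532, 0.07051846385002136), 0.029950693249702454))
scene
lid (448, np.float64(0.0218), np.float64(0.024), 'hull', (array([0.4597, 0.3199]), np.float64(0.0296)), 'mec', ((0.4596262574195862, 0.3201785981655121), 0.030740443617105484))
rim (354, np.float64(0.0755), np.float64(0.0802), 'hull', (array([ 0.5467, -0.1145]), np.float64(0.0239)), 'mec', ((0.5462450385093689, -0.11454130709171295), 0.025290168821811676))
teal (593, np.float64(0.0818), np.float64(0.0838), 'hull', (array([ 0.5688, -0.022 ]), np.float64(0.0294)), 'mec', ((0.5685558915138245, -0.02207189053297043), 0.030312880873680115))
amber (617, np.float64(0.0817), np.float64(0.084), 'hull', (array([0.5915, 0.0702]), np.float64(0.0298)), 'mec', ((0.5912737846374512, 0.06975812464952469), 0.030633242800831795))
```

Emit:
play_rows --targets '[[[-0.355, -0.118, 0.0], [0, 0, -1.571], 0], [[-0.355, -0.118, 0.0], [0, 0, -1.571], 0], [[-0.355, -0.118, 0.0], [0, 0, -1.571], 0], [[-0.355, -0.118, 0.0], [0, 0, -1.571], 0], [[-0.355, -0.118, 0.0], [0, 0, -1.571], 0], [[-0.355, -0.118, 0.0], [0, 0, -1.571], 0], [[-0.355, -0.118, 0.05], [0, 0, -1.571], 0], [[-0.355, -0.118, 0.09], [0, 0, -1.571], 0], [[-0.355, -0.118, 0.12], [0, 0, -1.571], 0], [[-0.355, -0.118, 0.12], [0, 0, -1.571], 0], [[-0.355, -0.118, 0.12], [0, 0, -1.571], 0]]'

```text
time: 1.48
ee_pos: [0.4597, 0.3194, 0.1122]
ee_rot: [-0.602, 0.798, -0.0, 0.0]
contact_force: [0.6, -0.3, 0.6]
grip_width: 0.0853
```

The views agree: lid at (0.460, 0.320), rim at (0.546, -0.114). The line through the other two wells gives (0.545, -0.114). I go down and look at the force before gripping.

Emit:
play_rows --targets '[[[-0.0005, 0, 0.04], [0, 0, 0], 0], [[-0.0005, 0, 0.075], [0, 0, 0], 0], [[-0.0005, 0, 0.095], [0, 0, 0], 0], [[-0.0005, 0, 0.104], [0, 0, 0], 0], [[-0.0005, 0, 0.109], [0, 0, 0], 0], [[-0.0005, 0, 0.109], [0, 0, 0], 0], [[-0.0005, 0, 0.109], [0, 0, 0], 0]]'

```text
time: 2.35
ee_pos: [0.46, 0.3199, 0.0032]
ee_rot: [-0.603, 0.798, -0.0, 0.001]
contact_force: [-1.0, 0.6, -0.8]
grip_width: 0.0854
```

Emit:
play_rows --targets '[[[0, 0, 0], [0, 0, 0], 0.2], [[0, 0, 0], [0, 0, 0], 0.3], [[0, 0, 0], [0, 0, 0], 0.5], [[0, 0, 0], [0, 0, 0], 1], [[0, 0, 0], [0, 0, 0], 1], [[0, 0, 0], [0, 0, 0], 1], [[0, 0, 0], [0, 0, 0], 1], [[0, 0, 0], [0, 0, 0], 1]]'

```text
time: 3.35
ee_pos: [0.4596, 0.3197, 0.0031]
ee_rot: [-0.603, 0.798, -0.0, 0.0]
contact_force: [-0.7, -1.7, 6.5]
grip_width: 0.0563
```

Gripped at 56 mm. I lift and check the lid in the hand.

Emit:
play_rows --targets '[[[0, 0, -0.01], [0, 0, 0], 1], [[0, 0, -0.03], [0, 0, 0], 1], [[0, 0, -0.07], [0, 0, 0], 1], [[0, 0, -0.11], [0, 0, 0], 1], [[0, 0, -0.15], [0, 0, 0], 1], [[0, 0, -0.15], [0, 0, 0], 1], [[0, 0, -0.15], [0, 0, 0], 1]]'

```text
time: 4.22
ee_pos: [0.459, 0.3193, 0.1521]
ee_rot: [-0.603, 0.798, 0.0, -0.0]
contact_force: [0.4, -0.6, -0.6]
grip_width: 0.0566
```

```bash
python3 - <<'E'
from h import *
s=env.sense(); print(s['ee_pos'],s['grip_width'],s['contact_force'])
ims=[]
for n in('scene','top'):
    d=grab(n); T=np.linalg.inv(d['world_from_camera']); p=T@np.r_[s['ee_pos'],1]; u,v=d['fx']*p[0]/p[2]+d['cx'],d['fy']*p[1]/p[2]+d['cy']
    print(n,u,v); u,v=int(u),int(v); x0,y0=max(0,u-60),max(0,v-60)
    ims.append(cv2.resize(d['frame'][y0:y0+120,x0:x0+120],(400,400),interpolation=cv2.INTER_CUBIC))
    P=cloud(d); hsv=cv2.cvtColor(d['frame'],cv2.COLOR_RGB2HSV); m=(hsv[...,0]>110)&(hsv[...,0]<130)&(hsv[...,1]>180)&(P[...,2]>.1)&(np.hypot(P[...,0]-.46,P[...,1]-.32)<.06)
    q=P[m]; print(len(q),q.min(0).round(4),q.max(0).round(4),np.percentile(q[:,2],[2,50,98]))
save('held.png',np.hstack(ims))
E
```

```text
[0.45903228 0.31932492 0.15207905] 0.056638147895400316 [ 0.36820733 -0.5734394  -0.63008193]
scene 474.87941961429556 161.53834237928896
344 [0.4328 0.2801 0.1549] [0.5196 0.3534 0.4758] [0.15756157 0.17128106 0.45431046]
top 119.30575767037789 311.82864471688856
1035 [0.4012 0.2683 0.1483] [0.5172 0.3446 0.4802] [0.15384857 0.167146   0.45571117]
```

View pics/held.png

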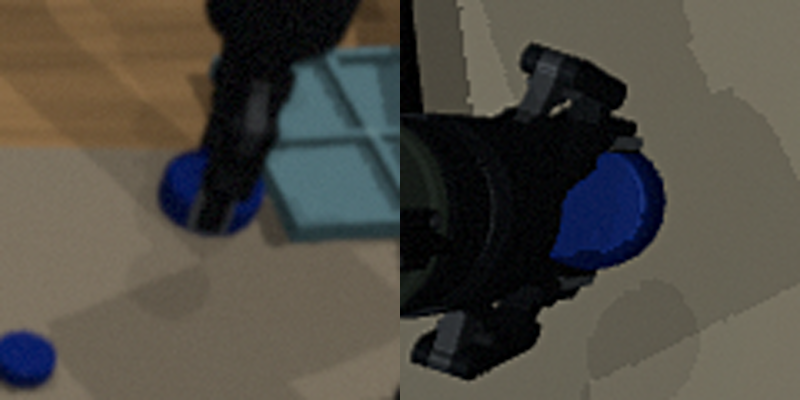

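The lid is in the jaws, left panel (210,195), right panel (610,210), with the small lid left behind. I check that the crown is level and where its centre sits relative to the TCP.

```bash
cat >> h.py <<'E'
def held(n,d,s):
    P=cloud(d); e=s['ee_pos']; hsv=cv2.cvtColor(d['frame'],cv2.COLOR_RGB2HSV)
    m=(hsv[...,0]>110)&(hsv[...,0]<130)&(hsv[...,1]>180)&(P[...,2]>e[2]-.01)&(P[...,2]<e[2]+.03)&(np.hypot(P[...,0]-e[0],P[...,1]-e[1])<.04)
    # crown: brighter than side not needed; keep upper points
    q=P[m]; k=q[:,2]>e[2]+.012; q=q[k]
    A=np.c_[q[:,:2]-e[:2],np.ones(len(q))]; 
    for _ in range(3):
        s_=np.linalg.lstsq(A,q[:,2],rcond=None)[0]; r=q[:,2]-A@s_; w=abs(r)<2*r.std(); A,q=A[w],q[w]
    print(n,len(q),'slope',s_[:2].round(3),'z-ee',(s_[2]-e[2]).round(4),'std',r.std().round(4))
    h=cv2.convexHull(q[:,:2].astype(np.float32))[:,0].astype(float)
    # known radius robust circle fit on hull
    from scipy.optimize import least_squares
    f=least_squares(lambda c:np.hypot(*(h-c).T)-.0295,e[:2],loss='soft_l1',f_scale=.0005); print('  centre-ee',(f.x-e[:2]).round(4),'res',np.abs(f.fun).max().round(4), len(h))
E
python3 - <<'E'
from h import *
s=env.sense()
for n in('scene','top'): held(n,load(n),s)
E
```

```text
scene 169 slope [-0.035 -0.001] z-ee 0.0196 std 0.0013
  centre-ee [0.0031 0.0005] res 0.004 17
top 693 slope [-0.    -0.004] z-ee 0.0159 std 0.0012
  centre-ee [0.0003 0.0007] res 0.0177 19
```

Emit:
play_rows --targets '[[[0.045, -0.023, 0], [0, 0, 0], 1], [[0.1, -0.051, 0], [0, 0, 0], 1], [[0.155, -0.079, 0], [0, 0, 0], 1], [[0.21, -0.1075, 0], [0, 0, 0], 1], [[0.265, -0.136, 0], [0, 0, 0], 1], [[0.31, -0.159, 0], [0, 0, 0], 1], [[0.35, -0.179, 0], [0, 0, 0], 1], [[0.38, -0.195, 0], [0, 0, 0], 1], [[0.394, -0.2015, 0], [0, 0, 0], 1], [[0.394, -0.2015, 0.02], [0, 0, 0], 1], [[0.394, -0.2015, 0.035], [0, 0, 0], 1], [[0.394, -0.2015, 0.04], [0, 0, 0], 1]]'

```text
time: 5.82
ee_pos: [0.5448, -0.1133, 0.1107]
ee_rot: [-0.604, 0.797, 0.001, -0.001]
contact_force: [-0.4, 1.2, 0.1]
grip_width: 0.0567
```

Emit:
play_rows --targets '[[[0, 0, 0], [0, 0, 0], 1], [[0, 0, 0], [0, 0, 0], 1]]'

```text
time: 6.08
ee_pos: [0.5465, -0.1143, 0.1128]
ee_rot: [-0.603, 0.797, -0.0, 0.0]
contact_force: [0.1, -0.4, 0.3]
grip_width: 0.0564
```

```bash
python3 - <<'E'
from h import *
ims=[]
for n in('scene','top'):
    d=grab(n); s=env.sense(); held(n,d,s)
    print(top(d,[.546,-.114],.072,.085,.03) if n=='scene' else '')
    T=np.linalg.inv(d['world_from_camera']); p=T@np.r_[s['ee_pos'],1]; u,v=d['fx']*p[0]/p[2]+d['cx'],d['fy']*p[1]/p[2]+d['cy']
    u,v=int(u),int(v); ims.append(cv2.resize(d['frame'][v-55:v+65,u-60:u+60],(400,400),interpolation=cv2.INTER_CUBIC))
print(s['ee_pos'],s['grip_width'],s['contact_force'],s['wrist_torque'])
save('above.png',np.hstack(ims))
E
```

```text
scene 268 slope [-0.008 -0.003] z-ee 0.0186 std 0.001
  centre-ee [0.0007 0.0006] res 0.0108 15
(230, np.float64(0.0756), np.float64(0.0797), 'hull', (array([ 0.5488, -0.1138]), np.float64(0.0237)), 'mec', ((0.5486682057380676, -0.11382376402616501), 0.024800626561045647))
top 70 slope [ 0.055 -0.2  ] z-ee 0.0214 std 0.0011
  centre-ee [0.0006 0.0009] res 0.0055 12

[ 0.54651373 -0.11443057  0.1129247 ] 0.05599697460135245 [ 0.82362572  0.17774985 -0.50465806] [ 0.03506348  0.02597227 -0.02597926]
```

View pics/above.png

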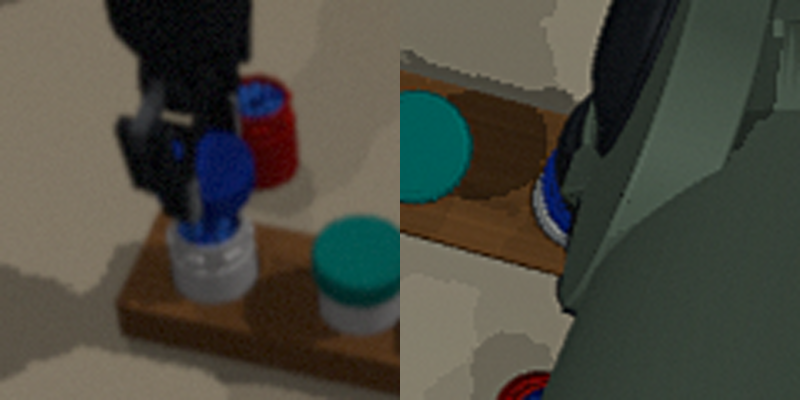

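The lid is level above the jar (left panel: lid at (220,165), jar mouth at (215,230)), and the hand blocks the top view. I apply a 1 mm correction and descend part way, short of the bead.

Emit:
play_rows --targets '[[[0, 0.001, 0.015], [0, 0, 0], 1], [[0, 0.001, 0.024], [0, 0, 0], 1], [[0, 0.001, 0.028], [0, 0, 0], 1], [[0, 0.001, 0.031], [0, 0, 0], 1], [[0, 0.001, 0.033], [0, 0, 0], 1], [[0, 0.001, 0.035], [0, 0, 0], 1], [[0, 0.001, 0.036], [0, 0, 0], 1], [[0, 0.001, 0.036], [0, 0, 0], 1]]'

```text
time: 7.18
ee_pos: [0.5451, -0.1142, 0.0763]
ee_rot: [-0.603, 0.798, -0.0, 0.0]
contact_force: [-0.9, 0.2, -0.7]
grip_width: 0.0568
```

No force with about 4 mm of overlap, so it is sliding on freely. Next, the bead.

Emit:
play_rows --targets '[[[0, 0, 0.002], [0, 0, 0], 1], [[0, 0, 0.003], [0, 0, 0], 1], [[0, 0, 0.004], [0, 0, 0], 1], [[0, 0, 0.005], [0, 0, 0], 1], [[0, 0, 0.005], [0, 0, 0], 1]]'

```text
time: 7.8
ee_pos: [0.5461, -0.1145, 0.0733]
ee_rot: [-0.603, 0.797, -0.001, 0.001]
contact_force: [-3.0, 1.5, 13.5]
grip_width: 0.0567
```

Emit:
play_rows --targets '[[[0, 0, 0.001], [0, 0, 0], 1], [[0, 0, 0.002], [0, 0, 0], 1], [[0, 0, 0.003], [0, 0, 0], 1], [[0, 0, 0.003], [0, 0, 0], 1]]'

```text
time: 8.3
ee_pos: [0.5454, -0.1147, 0.0688]
ee_rot: [-0.603, 0.798, -0.001, -0.0]
contact_force: [-1.0, -0.6, -0.7]
grip_width: 0.0566
```

It snapped over: the force fell to 0. Now home, then press.

Emit:
play_rows --targets '[[[0, 0, 0.002], [0, 0, 0], 1], [[0, 0, 0.004], [0, 0, 0], 1], [[0, 0, 0.005], [0, 0, 0], 1], [[0, 0, 0.006], [0, 0, 0], 1], [[0, 0, 0.007], [0, 0, 0], 1], [[0, 0, 0.007], [0, 0, 0], 1]]'

```text
time: 9.05
ee_pos: [0.5446, -0.1142, 0.0631]
ee_rot: [-0.603, 0.798, -0.0, -0.0]
contact_force: [-6.7, 0.6, 18.1]
grip_width: 0.0567
```

Emit:
play_rows --targets '[[[0, 0.0005, 0.0005], [0, 0, 0], 1], [[0, 0.0005, 0.001], [0, 0, 0], 1], [[0, 0.0005, 0.001], [0, 0, 0], 1], [[0, 0.0005, 0.001], [0, 0, 0], 1], [[0, 0.0005, 0.001], [0, 0, 0], 1]]'

```text
time: 9.68
ee_pos: [0.5446, -0.1142, 0.0631]
ee_rot: [-0.603, 0.798, -0.001, 0.0]
contact_force: [-7.4, 0.2, 23.0]
grip_width: 0.0568
```

```bash
python3 - <<'E'
from h import *
d=grab('scene'); s=env.sense(); held('scene',d,s); print(s['time'],s['ee_pos'],s['contact_force'],s['wrist_torque'],s['grip_width'])
P=cloud(d); 
print('teal',top(d,[.567,-.021],.074,.09)[4:5],'amber',top(d,[.59,.07],.074,.09)[4:5])
save('pressed.png',cv2.resize(d['frame'][130:350,130:400],(800,652))[:600])
E
```

```text
scene 233 slope [-0.01   0.001] z-ee 0.0189 std 0.0013
  centre-ee [ 0.0013 -0.0001] res 0.0176 14
9.725 [ 0.54465513 -0.11420313  0.06303627] [-8.33380791  1.01034652 24.01116137] [ 0.28615541  1.92591599 -0.04649669] 0.05661870738081893
teal ((array([ 0.5689, -0.0221]), np.float64(0.0295)),) amber ((array([0.5917, 0.0704]), np.float64(0.0295)),)
```

View pics/pressed.png

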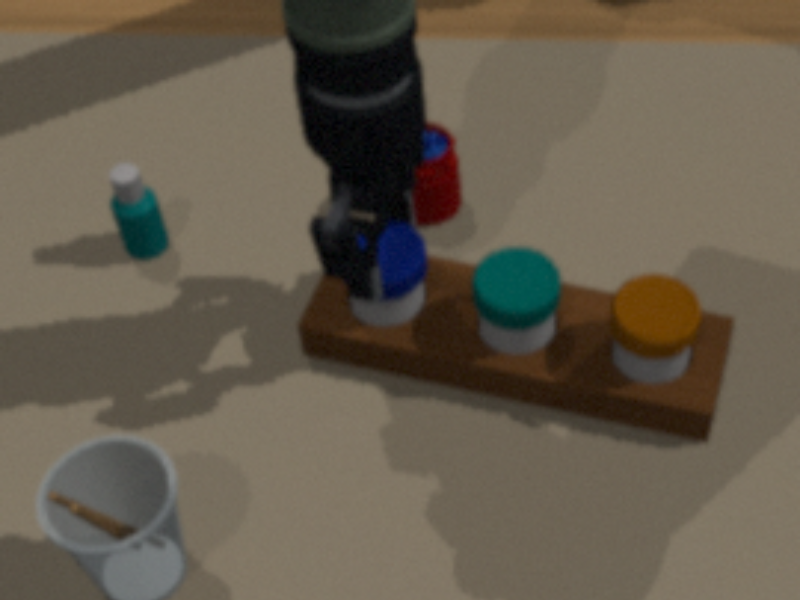

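The picture shows the lid seated on the jar at (390,265), level with the teal (517,285) and amber (655,315) lids. The neighbours, dropper and cup are where they were. The push holds steady at about 24 N, so I hand in.

```bash
python3 -c "
from cell import close_job
print(close_job())"
```

```text
the job is handed in; nothing more can be done
None
```

The blue 59 mm lid is snapped fully home on the open jar. I handed the job in at about 9.7 s with the arm still pressing down at about 24 N.

- **Choice of lid:** I picked the larger blue lid, which measured about 57 mm across and 20 mm high. The other blue lid is a 41 mm decoy. I left it and the red look-alike jar alone.
- **Snap:** the lid slid on freely, the push rose to at least 13.5 N at the bead, then dropped to zero. It stopped with the TCP at 63 mm, the height expected for fully home.
- **Last checks:** the lid's crown is level to about 0.01 rad and matches the height of the neighbouring lids. The teal and amber jars had moved less than 0.5 mm by measurement. The dropper and cup looked unmoved in the last picture, but I did not measure them again.
- **What disagreed:** about 8 N of sideways force along x remained during the final press. A 0.5 mm shift to relieve it made no difference. The gripper read 56.6 mm on the 59 mm lid, but the lid showed no sign of slipping.

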